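# Hold the stoneware bowl lightly in the prep board and lock the jaw

### The job

Slide the jaw of the prep board along until its sprung pad presses the stoneware bowl lightly against the V stop, with the pad pushed back a few millimetres, then turn the wing knob on the jaw clockwise to its stop, so that the jaw is locked and the bowl stays lightly held. The bowl is fragile: never press on it harder than 15 N (with the pad or with the gripper), and keep it upright on the board. Leave the other kitchen things alone.

Things in the scene. Friction and masses are not known exactly. Their poses are not given: they have to be found in the camera images.
- board: white laminate one-handed prep board, fixed to the counter, 200 (x) x 340 (y) x 15 mm. Origin: centre of its underside. Its y axis is the slide direction: the V stop is at its -y end, the sliding jaw at its +y end. The bowl stands on its top face, 15 mm above the counter.
- stop: fixed grey V stop of the board: two upright panels 60 mm wide, 10 mm thick, top 63 mm above the counter, open towards +y of the board and about 115 deg apart. Its origin coincides with the board's origin, with the same axes. A bowl resting on both panels has its centre at board (0, -70) mm.
- bowl: loose off-white stoneware pinch bowl, round, 110 mm across the rim, 45 mm high (rim 60 mm above the counter), about 0.2 kg (it drags on the board with 1 to 2 N), standing upright on the board between stop and jaw, 5 to 30 mm short of the stop. Origin: centre of its underside.
- jaw (a joint): sliding jaw's travel in m: 0 at the board's +y end, growing towards the stop (board -y), to 0.12. Grey block 90 (x) x 56 (y) mm on a 140 mm wide foot, middle at board (0, 125) mm when 0, top 63 mm above the counter. Unlocked it drags with about 3 N and stays where left (a pad push above 3 N moves it back); locked by the knob it holds over 10 N.
- pad (a joint): how far the sprung pad is pushed back towards the jaw, in m: 0 free, 0.015 fully in. Spring 800 N/m, no preload: 5 mm means 4 N on the bowl, fully in 12 N, after that it is hard. The pad is an upright grey plate 100 (x) x 10 (y) x 44 mm in front of the jaw, on two steel rods, top 61 mm above the counter.
- pad_face (a point): middle of the pad's front face (the side towards the bowl), 45 mm above the counter; when the pad is free it lies 60 mm from the knob's axis towards the stop. The bowl seated in the stop touches it when it is at board y = -15 mm.
- knob (a joint): angle of the wing knob in rad: 0 with the wing along the board's y axis (open), growing clockwise seen from above, stop at 1.40 (about 80 deg, locked). It starts at 0 to 0.2. It turns with about 0.1 to 0.2 N m and stays where it is left.
- knob_grip (a point): grip point of the black wing knob on the jaw, on its vertical axis, 87 mm above the counter. Round foot 44 mm across (63 to 69 mm high) with an upright wing 66 mm long, 16 mm thick, 69 to 99 mm above the counter. Gripped from above across its thickness, the wing serves to push the jaw along and to turn the knob. The point turns with the knob, its y axis along the wing.
- colander: loose steel colander, 210 mm across, 100 mm high, bystander. Origin: centre of its underside.
- soap: loose push-pump soap dispenser, 72 mm across, 180 mm high, bystander. Origin: centre of its underside.
- scraper: loose mint silicone scraper lying flat, 240 mm long, bystander. Origin: underside, near its middle.
- processor_lid: loose clear food-processor lid with a feed tube and a latch, 184 mm across, 93 mm high, bystander. Origin: centre of its underside.
Things that resemble listed ones, but are neither listed nor needed, are in the scene too. There is more than one size of the bowl; the one meant has the size given above.

How it is judged:
By the outcome, as a careful person would: the job done as asked, in the order asked, and still so for the second after the job is handed in, with the robot touching nothing.
It also fails if it takes over 42 s, if anything falls off the work surface, if the arm or the gripper's body presses on something with over 40 N, if the wrist force passes 120 N, or if a joint passes its speed limit or range.

### The arm

A 7-joint arm with a two-finger parallel gripper is mounted at the origin on the work surface. World frame = base frame: x ahead of the robot, y to its left, z up, the work surface at z = 0. Lengths are in m, angles in rad, forces in N, time in s.
With the tool pointing down it reaches from about 0.425 to 0.875 m from the base axis. Payload 8.4 kg.
Tool frame: the origin (TCP) lies between the finger pads; the fingertips stand 11 mm ahead of it and the grasp point (between the pads) lies 8 mm behind it; z points along the fingers, y is the direction in which the jaws open and shut (so a half turn about z gives the same grasp; the last joint's range is limited). The gripper opens to 85 mm and grips with 20 to 120 N. Pads are 22 mm wide; open, the fingers measure 114 mm over their backs; the gripper's body (76 mm by 85 mm) begins 54 mm behind the grasp point. The pads swing forward as they close: fully open they stand 13 mm farther back than shut.
Start: joints at [1.095, 0.333, 0.04, 1.465, -0.013, 1.343, -0.059], TCP at [0.239, -0.604, 0.242] pointing down, gripper open.
Joint ranges: [-2.58, 2.58], [-0.38, 2.09], [-1.3, 1.39], [0.25, 2.4], [-1.5, 4.64], [0.08, 2.09], [-2.65, 2.65]. Speed limits (rad/s): [2.22, 2.22, 2.79, 2.79, 3.14, 3.14, 3.14].

### API

Orientations are given as [roll, pitch, yaw] about the fixed x, y, z axes, in that order (R = Rz(yaw) Ry(pitch) Rx(roll)).
In Python, from workcell import get_obs, snapshot, sign_off gives the robot as it stands.
- The arm moves only by the shell command python3 -m inch 'ROWS'. ROWS is JSON, a list of rows, each an object with "grip": the finger opening in cm, from 0 to 8.54; "xyz": the shift along the world's x, y, z in cm, a list of three; "twist": the turn about the world's z in rad. A call has 1 to 8 rows; each row is the pose to reach, as a shift and turn from the pose measured when the call began; what a row does not reach only later rows make up. A row lasts 1/10 s, in which the tool goes at most 50 mm and 8.59 degrees, less where a joint would pass 70% of its speed; a pose out of reach is approached as far as the arm can. A call with a gripper value outside its range is refused whole. The fingers move at their own pace and stop on an object; the grip force is fixed at half the most. Time passes only in rows, so rows that repeat a pose let the fingers close. It gives the time, the measured TCP pose, the force and the opening at its end, in the units of the state.
- get_obs(): the state, without advancing time (a new reading comes with each control period).
- snapshot(name): name is "scene" or "top" or "wrist"; returns a dict with "image" (420x560x3 uint8, blue, green, red), "z_map" (420x560 float32, m along the optical axis (not along the pixel's ray), 0 where there is no reading), "fx", "fy", "cx", "cy" (pixels), "position" and "orientation" of the camera in the world. Camera axes: x right, y up, looking along -z (the intrinsics and any distortion apply to the point x, -y, -z); pixel columns grow to the right and rows downward; lengths in m; the calibration is good to about 2 mm. A picture is of the moment at which its call begins.
- sign_off(): hands the job in, once; it reports no verdict.
The state is a dict: "t": time; "joint_positions": joint angles; "joint_velocities": joint speeds; "effort": joint torques, N m; "eef_pos": TCP position; "ee_rot": TCP orientation; "wrist_force": force on the tool from outside, world axes, zero at the start; "wrist_torque": the same for the moment, N m; "opening": opening from 0.0 (shut) to 1.0 (fully open).
Only numpy, scipy, OpenCV 4.12 (cv2) and the standard library are available. Lean on these libraries where they do the work, as an engineer would, in place of code of your own. Each camera call takes 0.05 s, during which the arm holds its last target.

## Working session

There is one attempt and no reset: what is moved stays moved. The work goes in short steps, Python scripts to look and compute and a shell command to move; the robot and the scene stay as the last step left them, time stands still between calls to the robot, and variables do not carry over. Pictures are saved under pics/ and viewed, and the job is handed in when it is done.

```bash
mkdir -p pics; ls
python3 - <<'E'
from workcell import get_obs,snapshot
import cv2,numpy as np
o=get_obs();print({k:np.round(v,3).tolist() for k,v in o.items()})
for n in("top","scene"):
    s=snapshot(n);cv2.imwrite(f"pics/{n}0.png",s["image"]);np.savez(f"pics/{n}0.npz",**s)
    print(n,s["fx"],s["fy"],s["cx"],s["cy"],s["position"],s["orientation"],s.keys())
E
```

```text
pics
{'t': 0.0, 'joint_positions': [1.095, 0.334, 0.04, 1.466, -0.013, 1.343, -0.058], 'joint_velocities': [-0.001, -0.0, -0.001, -0.002, 0.0, 0.001, 0.0], 'effort': [0.001, -65.855, 1.366, -40.556, 0.017, 0.013, -0.0], 'eef_pos': [0.239, -0.604, 0.241], 'ee_rot': [-3.14, 0.0, 0.377], 'wrist_force': [-0.603, 0.192, -0.55], 'wrist_torque': [0.023, -0.071, 0.009], 'opening': 1.002}
top 432.75111970617286 432.75111970617286 277.5262061963666 206.90859632566213 [ 0.50218124 -0.02808329  1.27474972] [ 0.08950216  0.01053796 -1.58458582] dict_keys(['image', 'z_map', 'fx', 'fy', 'cx', 'cy', 'position', 'orientation'])
scene 411.99086630951297 411.99086630951297 272.327909804206 204.102681856627 [ 1.3438614  -0.12160026  0.70885224] [0.85465442 0.00635588 1.42101993] dict_keys(['image', 'z_map', 'fx', 'fy', 'cx', 'cy', 'position', 'orientation'])
```

View pics/top0.png

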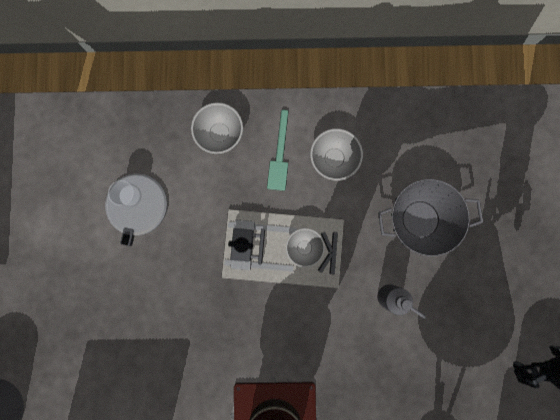

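View pics/scene0.png

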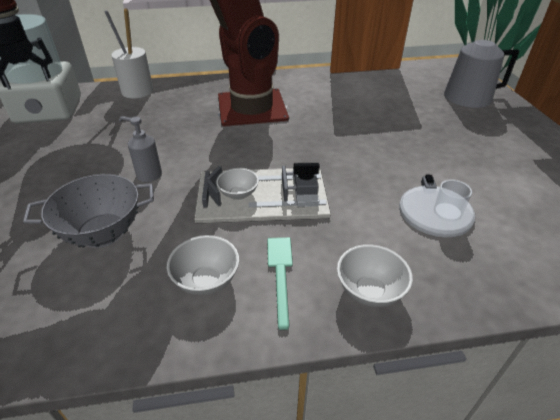

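Bowl candidates in the top view: (217,128), (336,155) and (305,247). The first two are about 50 px wide (~145 mm) and stand off the board. The third is ~37 px wide (~110 mm) and sits on the board between stop and jaw, so that is the one. The knob's black wing is at (241,243). Next I check a close crop and measure.

```bash
cat > h.py <<'E'
import numpy as np,cv2
from scipy.spatial.transform import Rotation as R
def ray(s,u,v):
    u=np.atleast_1d(u).astype(float);v=np.atleast_1d(v).astype(float)
    d=np.stack([(u-s["cx"])/s["fx"],-(v-s["cy"])/s["fy"],-np.ones_like(u)],-1)
    return R.from_euler("xyz",s["orientation"]).apply(d)
def plane(s,u,v,z):
    d=ray(s,u,v);p=np.asarray(s["position"]);return p+d*((z-p[2])/d[:,2])[:,None]
def proj(s,P):
    q=R.from_euler("xyz",s["orientation"]).inv().apply(np.atleast_2d(P)-s["position"])
    return np.stack([s["cx"]+s["fx"]*q[:,0]/-q[:,2],s["cy"]-s["fy"]*q[:,1]/-q[:,2]],-1)
def cloud(s):
    v,u=np.mgrid[:420,:560];d=ray(s,u.ravel(),v.ravel())
    return (np.asarray(s["position"])+d*s["z_map"].ravel()[:,None]).reshape(420,560,3)
E
python3 - <<'E'
from h import *
s=dict(np.load("pics/top0.npz"))
im=s["image"];c=im[195:300,210:360];c=cv2.resize(c,None,fx=5,fy=5,interpolation=cv2.INTER_CUBIC);c=cv2.convertScaleAbs(c,alpha=1.6);cv2.imwrite("pics/crop0.png",c)
# depth sanity & heights
C=cloud(s);np.set_printoptions(precision=3,suppress=True)
for u,v in((305,247),(241,243),(264,240),(333,253),(290,275)):print(u,v,C[v,u])
# board mask
g=cv2.cvtColor(im,cv2.COLOR_BGR2HSV);m=((g[...,2]>110)&(g[...,1]<40)).astype(np.uint8)*255
m[:200]=0;m[300:]=0;m[:,:215]=0;m[:,355:]=0
m=cv2.morphologyEx(m,cv2.MORPH_CLOSE,np.ones((5,5)))
cs=max(cv2.findContours(m,0,2)[0],key=cv2.contourArea);r=cv2.minAreaRect(cv2.convexHull(cs));b=cv2.boxPoints(r);P=plane(s,b[:,0],b[:,1],.015);print(b,P,P.mean(0),np.linalg.norm(P-np.roll(P,1,0),axis=1))
E
```

```text
305 247 [ 0.498 -0.094  0.022]
241 243 [0.511 0.083 0.1  ]
264 240 [0.52  0.024 0.011]
333 253 [ 0.48  -0.171  0.05 ]
290 275 [ 0.418 -0.05   0.014]
[[221.179 277.831]
 [227.598 208.823]
 [322.152 217.619]
 [315.732 286.626]] [[ 0.412  0.149  0.015]
 [ 0.612  0.13   0.015]
 [ 0.582 -0.146  0.015]
 [ 0.384 -0.123  0.015]] [0.498 0.002 0.015] [0.273 0.2   0.277 0.2  ]
```

View pics/crop0.png

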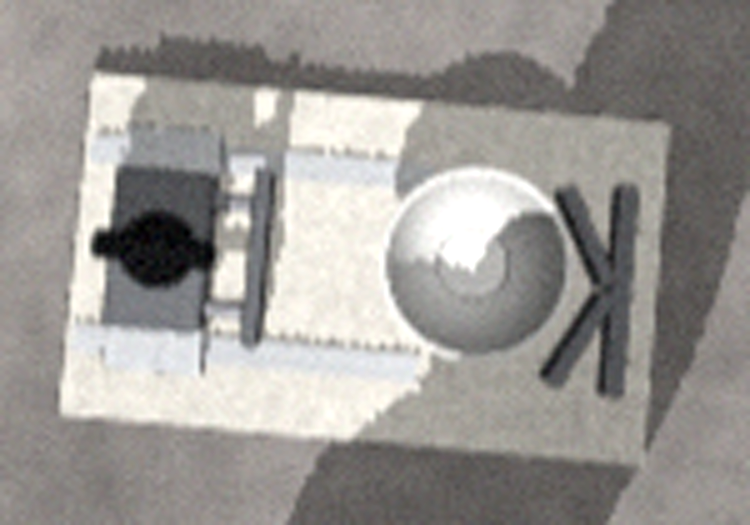

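The crop shows the small bowl at full-image (305,247) between the V stop (right) and the sprung pad (left, u≈262). The wing lies nearly along the slide direction.

Run:
```python
from h import *
np.set_printoptions(precision=4,suppress=True)
s=dict(np.load("pics/top0.npz"));f=lambda a:np.array(a)/5+[209.6,194.6]
b=f([(95,75),(668,122),(640,465),(62,415)]);P=plane(s,b[:,0],b[:,1],.015);c=P.mean(0)
print(P,c,np.linalg.norm(P-np.roll(P,1,0),axis=1))
y=(P[0]+P[3]-P[1]-P[2])[:2];y2=np.array([[0,1],[-1,0]])@(np.array(P[0]+P[1]-P[2]-P[3])[:2])*0
yaw=np.arctan2(-y[0],y[1]);x=(P[0]+P[1]-P[2]-P[3])[:2];print("yaw",yaw,np.arctan2(x[1],x[0]))
y/=np.linalg.norm(y);x=np.array([y[1],-y[0]])
B=lambda Q:np.array([(Q[:2]-c[:2])@x,(Q[:2]-c[:2])@y])
# bowl rim
r=f([(388,262),(567,262),(476,168),(470,355)]);Q=plane(s,r[:,0],r[:,1],.06);bc=Q.mean(0);print("bowl",bc,B(bc),np.linalg.norm(Q[0]-Q[1]),np.linalg.norm(Q[2]-Q[3]))
# knob: dark
hsv=s["image"].max(2);m=((hsv<22)).astype(np.uint8);m[:230]=0;m[258:]=0;m[:,:224]=0;m[:,258:]=0
v,u=np.nonzero(m);print(len(u),u.min(),u.max(),v.min(),v.max(),u.mean(),v.mean())
w=f([(93,244),(217,250)]);K=plane(s,w[:,0],w[:,1],.099);print("wing",K,K.mean(0),B(K.mean(0)),np.linalg.norm(K[0]-K[1]),"wing yaw",np.arctan2(-(K[0]-K[1])[0],(K[0]-K[1])[1]))
C=cloud(s);z=C[...,2];
mm=(z>.088)&(z<.108);mm[:230]=0;mm[258:]=0;mm[:,:224]=0;mm[:,258:]=0
W=C[mm];print(len(W),W.mean(0),np.median(W[:,2]));
wy=W[:,:2]-W[:,:2].mean(0);e=np.linalg.svd(wy)[2][0];e*=np.sign(e[1]);print("axis",e,np.arctan2(-e[0],e[1]),(wy@e).min(),(wy@e).max(),W[:,:2].mean(0)+e*((wy@e).min()+(wy@e).max())/2)
j=f([(118,170),(217,172),(205,325),(105,322)]);J=plane(s,j[:,0],j[:,1],.063);print("jaw",J,B(J.mean(0)))
pf=f([(273,175),(262,342)]);F=plane(s,pf[:,0],pf[:,1],.061);print("pad",[B(k) for k in F])
```

```text
[[ 0.6096  0.1268  0.015 ]
 [ 0.5773 -0.207   0.015 ]
 [ 0.3803 -0.1856  0.015 ]
 [ 0.4131  0.1466  0.015 ]] [ 0.4951 -0.0298  0.015 ] [0.1975 0.3354 0.1981 0.3338]
yaw -0.09741544535247876 -0.10437872967016103
bowl [ 0.4981 -0.091   0.06  ] [ 0.0089 -0.0606] 0.09994139692880157 0.10410913052631893
197 229 252 238 251 240.9289340101523 244.3197969543147
wing [[0.5105 0.1179 0.099 ]
 [0.5064 0.0507 0.099 ]] [0.5084 0.0843 0.099 ] [0.0022 0.1149] 0.06736474018522919 wing yaw -0.06194154491737315
141 [0.5084 0.0856 0.098 ] 0.09820970025021514
axis [0.1247 0.9922] -0.12501116370012377 -0.03202452562966351 0.03329223302907416 [0.5085 0.0862]
jaw [[0.5519 0.1082 0.063 ]
 [0.55   0.0527 0.063 ]
 [0.465  0.0601 0.063 ]
 [0.4674 0.1159 0.063 ]] [0.0024 0.1148]
pad [array([0.0477, 0.0561]), array([-0.0455,  0.0542])]
```

```bash
python3 -m inch '[{"xyz":[4,4,0],"twist":0.13,"grip":6},{"xyz":[8,8,0],"twist":0.26,"grip":6},{"xyz":[12,12,0],"twist":0.4,"grip":6},{"xyz":[15,16,0],"twist":0.53,"grip":6},{"xyz":[17,20,0],"twist":0.66,"grip":6},{"xyz":[19,24,0],"twist":0.8,"grip":6},{"xyz":[21,28,0],"twist":0.93,"grip":6},{"xyz":[23,32,0],"twist":1.06,"grip":6}]'
```

```text
t: 0.9
eef_pos: [0.4695, -0.2818, 0.2413]
ee_rot: [-3.14, 0.0, 1.443]
wrist_force: [1.2, -0.4, -0.2]
opening: 0.702
```

```bash
python3 -m inch '[{"xyz":[0.5,4.5,0],"twist":0.02,"grip":6},{"xyz":[1,9,0],"twist":0.03,"grip":6},{"xyz":[1.5,13.5,0],"twist":0.03,"grip":6},{"xyz":[2,18,0],"twist":0.03,"grip":6},{"xyz":[2.5,23,0],"twist":0.03,"grip":6},{"xyz":[3,28,-1],"twist":0.03,"grip":6},{"xyz":[3.5,32.5,-2],"twist":0.03,"grip":6},{"xyz":[3.9,36.7,-3],"twist":0.03,"grip":6}]'
python3 - <<'E'
from workcell import get_obs,snapshot
from h import *
s=snapshot("wrist");cv2.imwrite("pics/wrist1.png",s["image"]);np.savez("pics/wrist1.npz",**s);o=get_obs();print(o["eef_pos"],o["ee_rot"],o["t"],s["position"],s["orientation"])
E
```

```text
t: 1.7
eef_pos: [0.5082, 0.0875, 0.211]
ee_rot: [-3.14, 0.0, 1.473]
wrist_force: [0.6, -0.4, -0.1]
opening: 0.7
[0.50709532 0.0950243  0.20963503] [-3.1384174  -0.00333568  1.48028306] 1.75 [0.51778513 0.16986388 0.34346049] [-0.32917064  0.00188186 -0.09646   ]
```

View pics/wrist1.png

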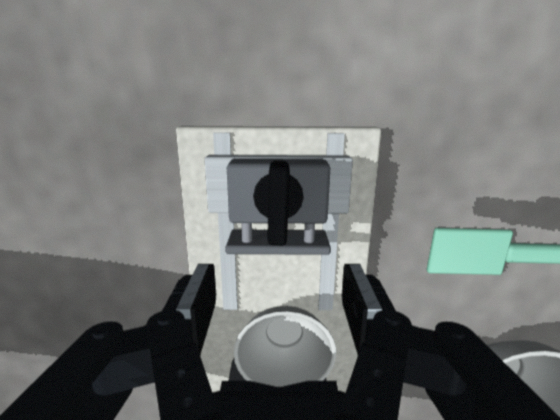

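The wrist view shows the wing from (278,160) to (278,245), nearly along the slide, with the fingers either side of it. The arm was still moving when the picture was taken, so I let it settle and measure again.

```bash
python3 -m inch '[{"xyz":[0,-1,0],"grip":6},{"xyz":[0,-1,0],"grip":6},{"xyz":[0,-1,0],"grip":6}]'
python3 - <<'E'
from workcell import get_obs,snapshot
from h import *
np.set_printoptions(precision=4,suppress=True)
s=snapshot("wrist");cv2.imwrite("pics/wrist2.png",cv2.resize(s["image"][130:340,160:400],None,fx=3,fy=2.8));np.savez("pics/wrist2.npz",**s);o=get_obs();print(o["eef_pos"],o["ee_rot"],o["t"],s["position"],s["orientation"])
C=cloud(s);m=(C[...,2]>.09)&(C[...,2]<.105);m[:,:250]=0;m[:,310:]=0;m[290:]=0
W=C[m];r=cv2.minAreaRect((W[:,:2]*1000).astype(np.float32));print(len(W),r,np.median(W[:,2]))
E
```

```text
[0.5072 0.0918 0.2102] [-3.1379 -0.0023  1.4812] 1.8 [0.5163 0.177  0.3424] [-0.3258  0.0036 -0.0894]
1596 ((508.67218017578125, 86.54752349853516), (65.44784545898438, 15.990675926208496), 82.70819854736328) 0.09925344039647604$[0]: bad value
```

View pics/wrist2.png

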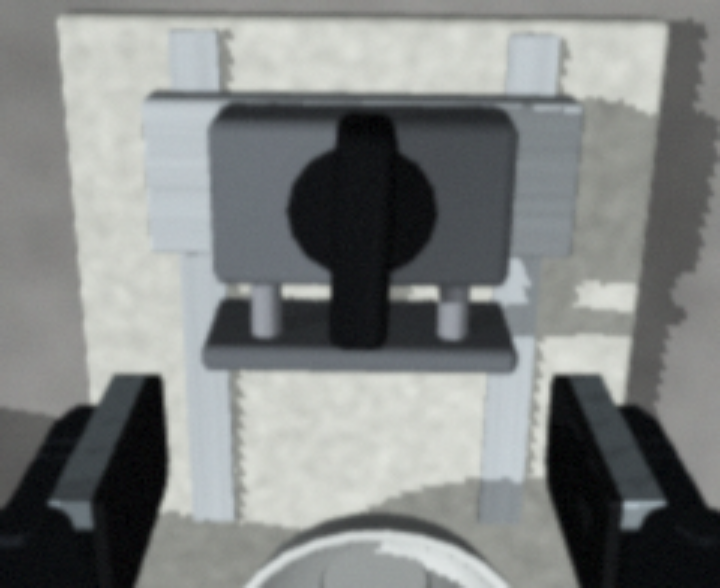

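The crop confirms it: the wing lies straight between the finger lines, centre (0.5087, 0.0865), 66×16 mm. Next I descend.

```bash
python3 -m inch '[{"xyz":[0.15,-0.5,-3],"twist":-0.037,"grip":6},{"xyz":[0.15,-0.5,-6],"twist":-0.037,"grip":6},{"xyz":[0.15,-0.5,-8],"twist":-0.037,"grip":6},{"xyz":[0.15,-0.5,-8],"twist":-0.037,"grip":6},{"xyz":[0.15,-0.5,-8],"twist":-0.037,"grip":6}]'
```

```text
t: 2.3
eef_pos: [0.5086, 0.0867, 0.1305]
ee_rot: [-3.137, -0.002, 1.444]
wrist_force: [-0.3, 0.5, 0.1]
opening: 0.703
```

```bash
python3 -m inch '[{"xyz":[0,0,-2],"twist":0,"grip":6},{"xyz":[0,0,-4],"twist":0,"grip":6},{"xyz":[0,0,-4.6],"twist":0,"grip":6},{"xyz":[0,0,-4.7],"twist":0,"grip":6},{"xyz":[0,0,-4.7],"twist":0,"grip":6}]'
python3 -m inch '[{"xyz":[0,0,0],"twist":0,"grip":3},{"xyz":[0,0,0],"twist":0,"grip":2.2},{"xyz":[0,0,0],"twist":0,"grip":1.2},{"xyz":[0,0,0],"twist":0,"grip":0.8},{"xyz":[0,0,0],"twist":0,"grip":0.8},{"xyz":[0,0,0],"twist":0,"grip":0.8},{"xyz":[0,0,0],"twist":0,"grip":0.8}]'
```

```text
t: 2.8
eef_pos: [0.5094, 0.0868, 0.0846]
ee_rot: [-3.139, -0.003, 1.444]
wrist_force: [0.2, -0.8, -1.0]
opening: 0.709
t: 3.5
eef_pos: [0.5079, 0.0873, 0.0853]
ee_rot: [-3.136, -0.002, 1.444]
wrist_force: [-11.1, 0.3, 15.4]
opening: 0.173
```

```bash
python3 -m inch '[{"xyz":[0,0,0.2],"twist":0,"grip":1.9},{"xyz":[0,0,0.4],"twist":0,"grip":2.5},{"xyz":[-0.05,0,0.5],"twist":0,"grip":2.5},{"xyz":[-0.05,0,0.5],"twist":0,"grip":2.5}]'
python3 -m inch '[{"xyz":[0,0,0],"twist":0,"grip":1},{"xyz":[0,0,0],"twist":0,"grip":1},{"xyz":[0,0,0],"twist":0,"grip":1},{"xyz":[0,0,0],"twist":0,"grip":1}]'
```

```text
t: 3.9
eef_pos: [0.5077, 0.0872, 0.0906]
ee_rot: [-3.137, -0.002, 1.444]
wrist_force: [0.0, 0.5, -0.4]
opening: 0.295
t: 4.3
eef_pos: [0.5076, 0.0872, 0.0907]
ee_rot: [-3.137, -0.002, 1.444]
wrist_force: [-2.1, 0.0, 6.1]
opening: 0.173
```

```bash
python3 -m inch '[{"xyz":[-0.05,-0.5,0],"twist":0,"grip":1},{"xyz":[-0.12,-1.2,0],"twist":0,"grip":1},{"xyz":[-0.2,-2,0],"twist":0,"grip":1},{"xyz":[-0.28,-2.8,0],"twist":0,"grip":1},{"xyz":[-0.36,-3.6,0],"twist":0,"grip":1},{"xyz":[-0.42,-4.2,0],"twist":0,"grip":1},{"xyz":[-0.46,-4.6,0],"twist":0,"grip":1},{"xyz":[-0.46,-4.6,0],"twist":0,"grip":1}]'
python3 - <<'E'
from workcell import get_obs,snapshot
from h import *
o=get_obs();print(o["eef_pos"],o["wrist_force"],o["wrist_torque"])
s=snapshot("wrist");cv2.imwrite("pics/wrist3.png",s["image"]);np.savez("pics/wrist3.npz",**s)
s=snapshot("top");cv2.imwrite("pics/top3.png",cv2.resize(s["image"][195:300,210:360],None,fx=5,fy=5,interpolation=2));np.savez("pics/top3.npz",**s)
s=snapshot("scene");cv2.imwrite("pics/scene3.png",cv2.resize(s["image"][140:240,170:350],None,fx=4,fy=4,interpolation=2));np.savez("pics/scene3.npz",**s)
E
```

```text
t: 5.1
eef_pos: [0.5028, 0.0398, 0.0906]
ee_rot: [-3.136, -0.001, 1.443]
wrist_force: [-3.0, -0.9, 4.5]
opening: 0.172
[0.50278314 0.03984439 0.09063387] [-3.01687577 -0.91171853  4.53675864] [-0.18079304  0.65614043  0.00954908]
```

View pics/wrist3.png

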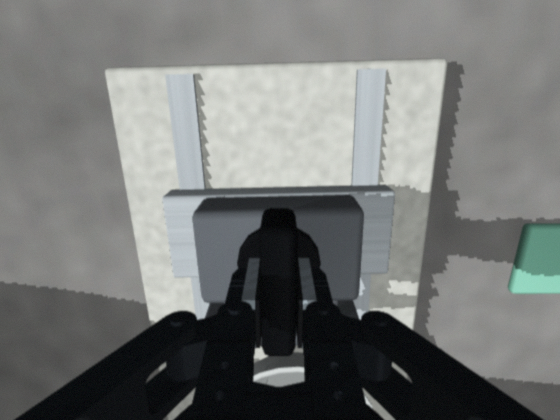

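View pics/top3.png

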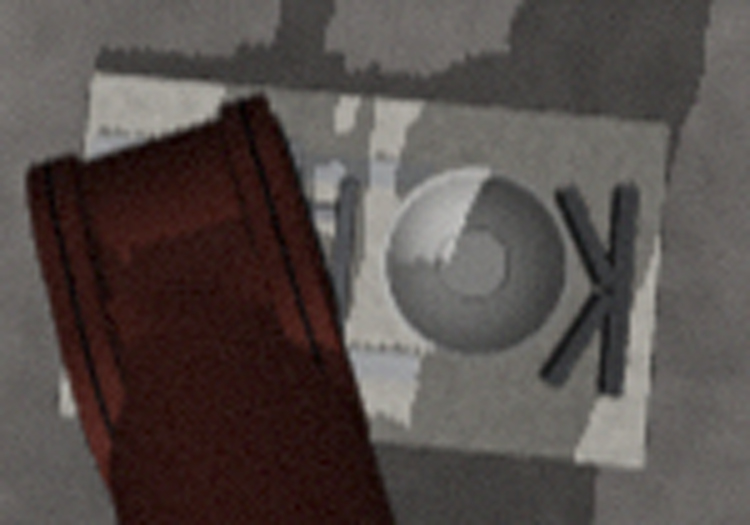

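View pics/scene3.png

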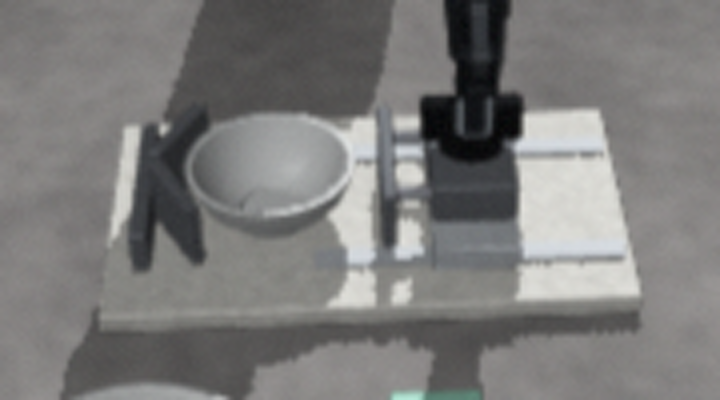

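The scene crop shows the pad with a gap of about 30 px (crop) to the bowl, which hasn't moved. The jaw followed the gripper. I refine the board frame from the wrist view, whose resolution is higher.

Run:
```python
from h import *
np.set_printoptions(precision=4,suppress=True)
s=dict(np.load("pics/wrist2.npz"))
b=np.array([(179.4,135.2),(382.3,137.6)]);P=plane(s,b[:,0],b[:,1],.015);print(P,np.linalg.norm(P[0]-P[1]))
# corner a: left image = ?
d=P[1]-P[0];print("x axis angle",np.arctan2(d[1],d[0]))
x=d[:2]/np.linalg.norm(d[:2]);y=np.array([-x[1],x[0]]);mid=P.mean(0)[:2]
k=np.array([.5087,.0865]);print("knob board y",.170+(k-mid)@y,"x",(k-mid)@x)
o=mid-y*.17;print("origin",o)
s=dict(np.load("pics/wrist3.npz"))
b=np.array([(106,69),(447,60)]);P=plane(s,b[:,0],b[:,1],.015);d=P[1]-P[0];print(P,np.linalg.norm(d),np.arctan2(d[1],d[0]))
x=d[:2]/np.linalg.norm(d[:2]);y=np.array([-x[1],x[0]]);mid=P.mean(0)[:2];print("origin",mid-y*.17)
s=dict(np.load("pics/top3.npz"));t=plane(s,[210+605/5],[195+287/5],.063);print("V apex top",t)
s=dict(np.load("pics/scene3.npz"))
```

```text
[[0.4161 0.1484 0.015 ]
 [0.6118 0.1287 0.015 ]] 0.19672435693187504
x axis angle -0.10062512431243158
knob board y 0.11769914757487784 x 1.8879926853250267e-05
origin [ 0.4969 -0.0306]
[[0.4164 0.1479 0.015 ]
 [0.6122 0.1277 0.015 ]] 0.1968421838521054 -0.10272135079572944
origin [ 0.4969 -0.0313]
V apex top [[ 0.4819 -0.1638  0.063 ]]
```

```bash
python3 -m inch '[{"xyz":[-0.05,-0.5,0],"twist":0,"grip":1},{"xyz":[-0.1,-1,0],"twist":0,"grip":1},{"xyz":[-0.13,-1.3,0],"twist":0,"grip":1},{"xyz":[-0.15,-1.5,0],"twist":0,"grip":1},{"xyz":[-0.17,-1.7,0],"twist":0,"grip":1},{"xyz":[-0.19,-1.9,0],"twist":0,"grip":1},{"xyz":[-0.21,-2.1,0],"twist":0,"grip":1}]'
python3 -m inch '[{"xyz":[-0.015,-0.15,0],"twist":0,"grip":1},{"xyz":[-0.03,-0.3,0],"twist":0,"grip":1},{"xyz":[-0.03,-0.3,0],"twist":0,"grip":1}]'
python3 - <<'E'
from workcell import get_obs,snapshot
from h import *
o=get_obs();print(o["eef_pos"],o["wrist_force"],o["wrist_torque"])
s=snapshot("top");cv2.imwrite("pics/top4.png",cv2.resize(s["image"][195:300,210:360],None,fx=5,fy=5,interpolation=2));np.savez("pics/top4.npz",**s)
s=snapshot("scene");cv2.imwrite("pics/scene4.png",cv2.resize(s["image"][150:230,180:320],None,fx=5,fy=5,interpolation=2));np.savez("pics/scene4.npz",**s)
E
```

```text
t: 5.95
eef_pos: [0.5007, 0.0193, 0.0907]
ee_rot: [-3.136, -0.001, 1.444]
wrist_force: [-2.2, 4.8, 3.4]
opening: 0.172
t: 6.25
eef_pos: [0.5004, 0.0166, 0.0907]
ee_rot: [-3.136, -0.001, 1.444]
wrist_force: [-2.7, 3.6, 3.9]
opening: 0.172
[0.500373   0.01657534 0.09067216] [-2.68259612  3.63514448  3.87606761] [0.97449448 0.39543005 0.00706173]
```

View pics/top4.png

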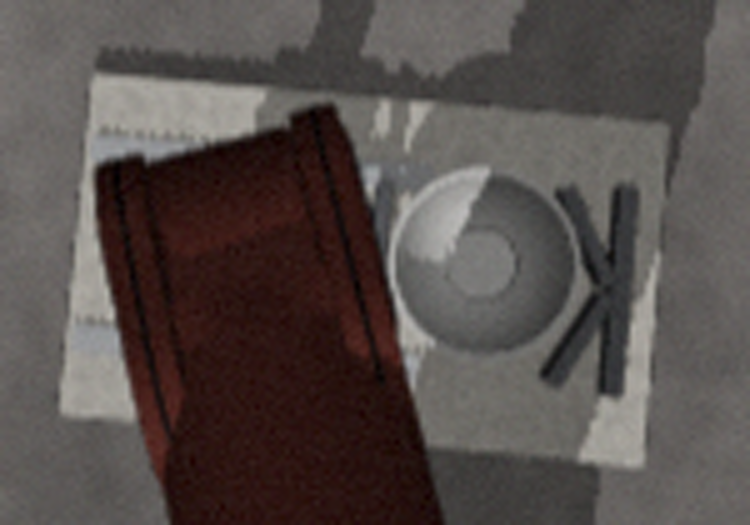

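View pics/scene4.png

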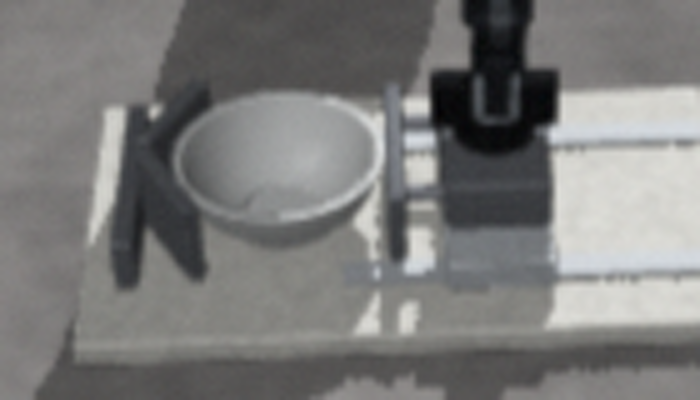

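The bowl has begun to move, from u≈476 to u≈482 in the crop, and the pad is against it. I continue in small steps and watch the force.

```bash
python3 -m inch '[{"xyz":[-0.015,-0.15,0],"twist":0,"grip":1},{"xyz":[-0.015,-0.15,0],"twist":0,"grip":1}]'
python3 -m inch '[{"xyz":[-0.015,-0.15,0],"twist":0,"grip":1},{"xyz":[-0.015,-0.15,0],"twist":0,"grip":1}]'
python3 -m inch '[{"xyz":[-0.01,-0.1,0],"twist":0,"grip":1},{"xyz":[-0.01,-0.1,0],"twist":0,"grip":1}]'
python3 - <<'E'
from workcell import get_obs,snapshot
from h import *
s=snapshot("top");cv2.imwrite("pics/top5.png",cv2.resize(s["image"][195:300,210:360],None,fx=5,fy=5,interpolation=2));np.savez("pics/top5.npz",**s)
s=snapshot("scene");cv2.imwrite("pics/scene5.png",cv2.resize(s["image"][150:230,180:320],None,fx=5,fy=5,interpolation=2));np.savez("pics/scene5.npz",**s)
E
```

```text
t: 6.55
eef_pos: [0.5003, 0.0156, 0.0907]
ee_rot: [-3.136, -0.002, 1.444]
wrist_force: [-1.4, 4.9, 3.1]
opening: 0.168
t: 6.75
eef_pos: [0.5002, 0.0149, 0.0907]
ee_rot: [-3.136, -0.003, 1.445]
wrist_force: [-1.9, 6.1, 3.9]
opening: 0.176
t: 6.95
eef_pos: [0.5002, 0.0148, 0.0907]
ee_rot: [-3.136, -0.004, 1.445]
wrist_force: [-1.5, 7.2, 2.8]
opening: 0.17
```

View pics/top5.png

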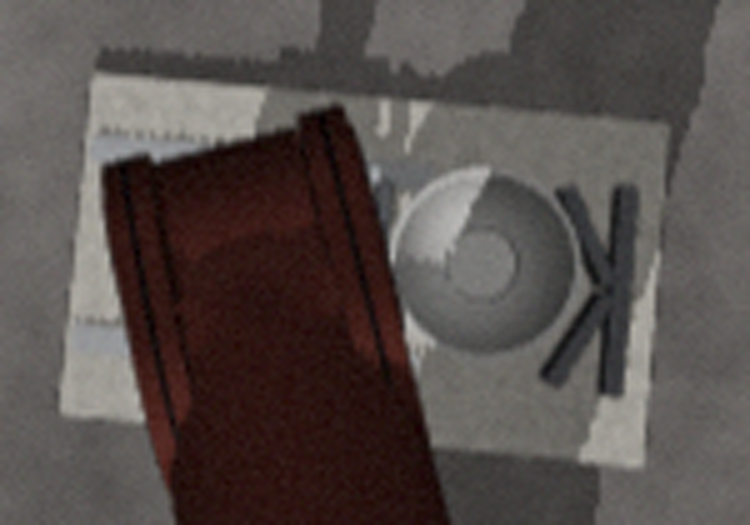

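View pics/scene5.png

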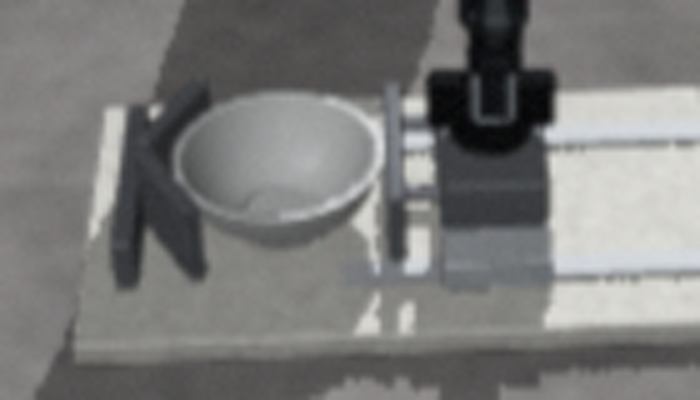

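```bash
cat > m.py <<'E'
from h import *
import sys
np.set_printoptions(precision=4,suppress=True)
s=dict(np.load(sys.argv[1]));o=np.array([.497,-.0305]);a=.101;x=np.array([np.cos(a),-np.sin(a)]);y=np.array([np.sin(a),np.cos(a)])
C=cloud(s);L=np.stack([(C[...,:2]-o)@x,(C[...,:2]-o)@y,C[...,2]],-1)
# bowl: points with height .045-.066 in region
m=(L[...,2]>.05)&(L[...,2]<.066)&(abs(L[...,0])<.075)&(L[...,1]>-.125)&(L[...,1]<-.0)
W=L[m];A=np.c_[2*W[:,:2],np.ones(len(W))]
from scipy.optimize import least_squares
f=lambda p:np.hypot(W[:,0]-p[0],W[:,1]-p[1])-.0525
r=least_squares(f,[0,-.065],loss="soft_l1",f_scale=.003);print("bowl",len(W),r.x,np.median(abs(f(r.x))))
E
for i in 0 3 4 5; do python3 m.py pics/top$i.npz;done
python3 - <<'E'
from h import *
for i in "45":
    s=dict(np.load(f"pics/scene{i}.npz"));C=cloud(s)
    o=np.array([.497,-.0305]);a=.101;y=np.array([np.sin(a),np.cos(a)]);x=np.array([np.cos(a),-np.sin(a)])
    X=(C[...,:2]-o)@x;Y=(C[...,:2]-o)@y
    for r in (170,175,180,185,190,195): print(i,r,np.round(Y[r,250:295:1]*1000).astype(int))
E
```

```text
bowl 439 [ 0.0067 -0.0633] 0.003791521620615544
bowl 434 [ 0.0065 -0.063 ] 0.0037347110843018345
bowl 480 [ 0.0074 -0.066 ] 0.003933028440539953
bowl 458 [ 0.0075 -0.0664] 0.0039577373464262725
4 170 [-27 -24 -21 -18 -16 -13 -10  -7  -4  -2   1   4   7  10  13  16  16  19
  21  24  26  29  31  34  36  38  41  43  46  48  51  53  56  59  62  64
  67  69  72  74  77  80  92  95  98]
4 175 [-26 -23 -20 -18 -15 -13 -10  -7  -5  -2   0   3   6   9  11  14  16  18
  21  23  26  28  31  34  36  39  41  44  46  49  52  54  57  59  62  65
  67  70  72  75  77  87  90  92  95]
4 180 [-26 -24 -21 -18 -16 -13 -10  -8  -5  -3   0   3   6   8  11  14  17  20
  21  23  26  28  31  33  36  38  41  43  46  48  51  53  56  58  61  64
  67  69  71  74  83  85  88  91  93]
4 185 [-27 -24 -21 -19 -16 -13 -11  -8  -6  -3  -1   2   5   8  11  13  16  19
  20  22  25  27  30  32  35  37  40  42  45  47  50  52  55  58  60  62
  65  67  70  73  -5  83  86  89  92]
4 190 [-26 -24 -21 -19 -17 -14 -12  -9  -6  -4  -1   1   4   7   9  12  14  17
  19  22  24  27  29  32  34  37  39  42  44  47  49  52  54  57  5
[... 673 characters left out ...]
  9  11  14  17  19
  20  23  26  28  31  33  36  38  41  43  46  48  51  53  56  59  61  64
  66  69  72  80  83  86  89  91  94]
5 185 [-27 -24 -21 -19 -16 -13 -11  -8  -6  -3  -1   2   5   8  11  13  16  19
  20  22  25  27  30  32  35  37  40  42  45  47  50  52  -5  57  60  62
  65  67  70  73  81  84  86  89  92]
5 190 [-26 -24 -21 -20 -17 -14 -12  -9  -6  -4  -1   1   4   7   9  12  14  17
  19  22  24  27  29  32  34  37  39  42  44  47  49  52  54  57  60  62
  65  67  70  72  79  82  85  87  90]
5 195 [-28 -25 -22 -20 -17 -15 -12  -9  -7  -4  -2   1   4   6   9  -5  14  17
  19  21  24  27  29  32  34  37  39  42  44  47  50  52  55  57  60  62
  65  67  70  73  77  80  83  86  88]
```

Run:
```python
from h import *
a=np.load("pics/scene4.npz")["image"];b=np.load("pics/scene5.npz")["image"];c=np.load("pics/scene3.npz")["image"]
z=lambda i:cv2.resize(i[160:210,205:305],None,fx=7,fy=7,interpolation=2)
cv2.imwrite("pics/cmp5.png",cv2.convertScaleAbs(z(b),alpha=1.5))
d=cv2.convertScaleAbs(z(np.load("pics/top5.npz")["image"][50:100,0:1]) if 0 else cv2.resize(np.load("pics/top5.npz")["image"][225:285,280:345],None,fx=9,fy=9,interpolation=2),alpha=2);cv2.imwrite("pics/cmpt5.png",d)
```

```text
(no output)
```

View pics/cmpt5.png

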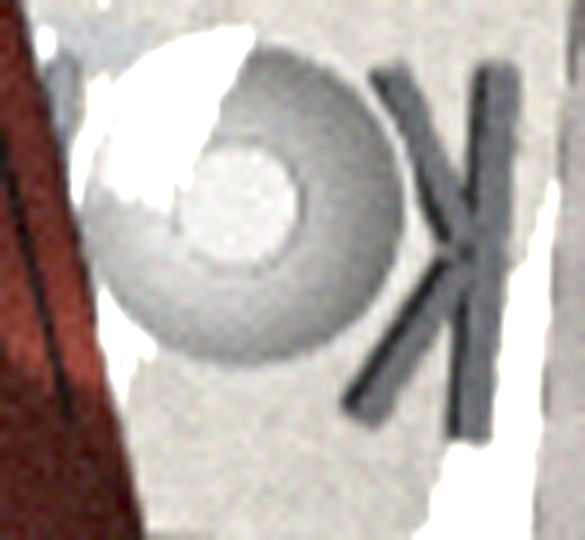

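The bowl now touches the upper (+x) panel but leaves a gap of about 5 mm to the lower (-x) panel. It has to slide across, so I press a little further, staying well under the limit, to see if it seats itself.

```bash
python3 -m inch '[{"xyz":[-0.02,-0.2,0],"twist":0,"grip":1},{"xyz":[-0.02,-0.25,0],"twist":0,"grip":1},{"xyz":[-0.03,-0.3,0],"twist":0,"grip":1},{"xyz":[-0.03,-0.3,0],"twist":0,"grip":1},{"xyz":[-0.03,-0.3,0],"twist":0,"grip":1}]'
cat > snap.sh <<'E'
python3 - $1 <<'P'
import sys
from workcell import get_obs,snapshot
from h import *
i=sys.argv[1]
o=get_obs();print(o["t"],np.round(o["eef_pos"],4),np.round(o["wrist_force"],1))
s=snapshot("top");np.savez(f"pics/top{i}.npz",**s)
cv2.imwrite(f"pics/cmpt{i}.png",cv2.convertScaleAbs(cv2.resize(s["image"][225:285,265:345],None,fx=9,fy=9,interpolation=2),alpha=2))
P
python3 m.py pics/top$1.npz
E
bash snap.sh 6
```

```text
t: 7.55
eef_pos: [0.5, 0.0131, 0.0907]
ee_rot: [-3.137, -0.006, 1.446]
wrist_force: [-1.5, 8.9, 3.3]
opening: 0.179
7.55 [0.5    0.0131 0.0907] [-1.5  8.9  3.3]
bowl 426 [ 0.0074 -0.0677] 0.0039182202574100655
```

View pics/cmpt6.png

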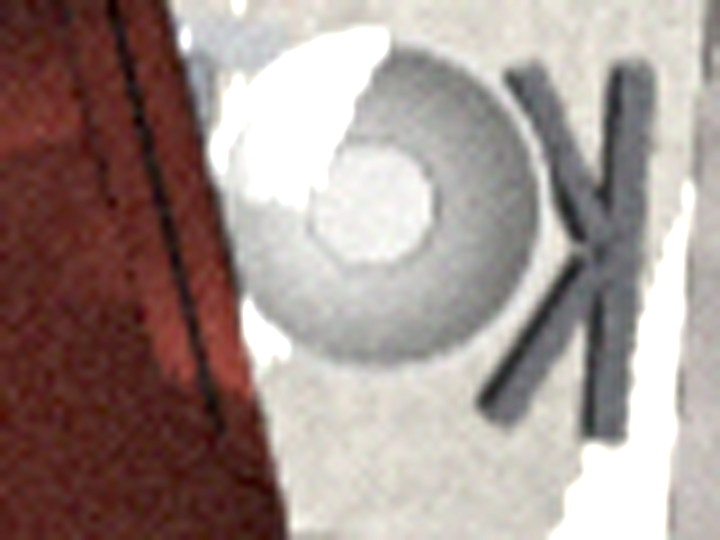

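The bowl is jammed by friction, about 7 mm off the centreline, and pushing harder won't free it. I'll back the jaw off, release the knob, nudge the bowl gently across from the inside (a low contact, so no tipping), and then bring the jaw back.

```bash
python3 -m inch '[{"xyz":[0.05,0.5,0],"twist":0,"grip":1},{"xyz":[0.1,1,0],"twist":0,"grip":1},{"xyz":[0.15,1.5,0],"twist":0,"grip":1},{"xyz":[0.15,1.5,0],"twist":0,"grip":1}]'
python3 -m inch '[{"xyz":[0,0,0],"twist":0,"grip":4},{"xyz":[0,0,0],"twist":0,"grip":6},{"xyz":[0,0,0],"twist":0,"grip":6},{"xyz":[0,0,2],"twist":0,"grip":6},{"xyz":[0,0,5],"twist":0,"grip":3},{"xyz":[0,0,5],"twist":0,"grip":0},{"xyz":[0,0,5],"twist":0,"grip":0}]'
python3 - <<'E'
from h import *
s=dict(np.load("pics/top0.npz"));C=cloud(s)
o=np.array([.497,-.0305]);a=.101;x=np.array([np.cos(a),-np.sin(a)]);y=np.array([np.sin(a),np.cos(a)])
X=(C[...,:2]-o)@x-.0075;Y=(C[...,:2]-o)@y+.062;r=np.hypot(X,Y)
m=(r<.062)
for lo in range(0,62,4):
    k=m&(r*1000>=lo)&(r*1000<lo+4);print(lo,np.round(np.percentile(C[k][:,2],[10,50,90]),3))
E
bash snap.sh 7
```

```text
t: 8.0
eef_pos: [0.5015, 0.0274, 0.0907]
ee_rot: [-3.137, -0.004, 1.446]
wrist_force: [-2.3, -0.3, 5.1]
opening: 0.173
t: 8.7
eef_pos: [0.5019, 0.0272, 0.141]
ee_rot: [-3.138, -0.004, 1.446]
wrist_force: [0.2, -0.3, -0.1]
opening: 0.197
0 [0.015 0.019 0.023]
4 [0.018 0.021 0.022]
8 [0.017 0.021 0.024]
12 [0.018 0.021 0.024]
16 [0.018 0.022 0.024]
20 [0.021 0.025 0.028]
24 [0.023 0.026 0.03 ]
28 [0.025 0.029 0.033]
32 [0.029 0.032 0.036]
36 [0.032 0.036 0.04 ]
40 [0.037 0.041 0.046]
44 [0.044 0.05  0.056]
48 [0.053 0.058 0.063]
52 [0.053 0.06  0.063]
56 [0.013 0.016 0.043]
60 [0.013 0.016 0.06 ]
8.7 [0.5019 0.0272 0.141 ] [ 0.2 -0.3 -0.1]
bowl 467 [ 0.007  -0.0666] 0.0037247029959208977
```

View pics/cmpt7.png

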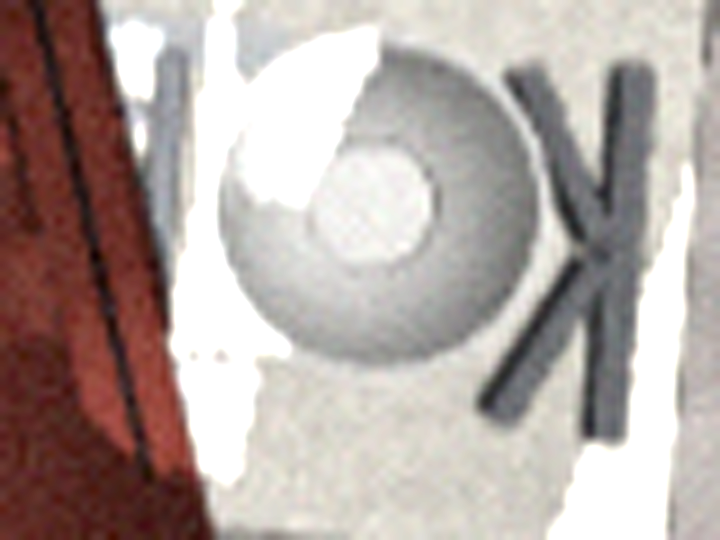

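Run:
```python
from h import *
np.set_printoptions(precision=4,suppress=True)
s=dict(np.load("pics/top7.npz"))
f=lambda a:plane(s,[265-.45+a[0]/9],[225-.45+a[1]/9],.06 if len(a)<3 else a[2])[0]
o=np.array([.497,-.0305]);a=.101;x=np.array([np.cos(a),-np.sin(a)]);y=np.array([np.sin(a),np.cos(a)])
B=lambda Q:np.array([(Q[:2]-o)@x,(Q[:2]-o)@y])
c=f((380,205));print("bowl",c,B(c));
for q in((520,65),(495,408),(590,248),(632,65),(605,435)):print(q,f(q+(.063,)),B(f(q+(.063,))))
```

```text
bowl [ 0.4968 -0.0969  0.06  ] [ 0.0065 -0.0661]
(520, 65) [ 0.5395 -0.141   0.063 ] [ 0.0534 -0.1057]
(495, 408) [ 0.4341 -0.1309  0.063 ] [-0.0525 -0.1062]
(590, 248) [ 0.4827 -0.1613  0.063 ] [-0.001  -0.1316]
(632, 65) [ 0.539  -0.1757  0.063 ] [ 0.0565 -0.1403]
(605, 435) [ 0.4254 -0.1645  0.063 ] [-0.0577 -0.1406]
```

```bash
python3 -m inch '[{"xyz":[-0.2,-4,0],"twist":0,"grip":0},{"xyz":[-0.4,-8,0],"twist":0,"grip":0},{"xyz":[-0.5,-12,0],"twist":0,"grip":0},{"xyz":[-0.5,-12.4,-3],"twist":0,"grip":0},{"xyz":[-0.5,-12.4,-6],"twist":0,"grip":0},{"xyz":[-0.5,-12.4,-8],"twist":0,"grip":0},{"xyz":[-0.5,-12.4,-8.2],"twist":0,"grip":0},{"xyz":[-0.5,-12.4,-8.2],"twist":0,"grip":0}]'
```

```text
t: 9.55
eef_pos: [0.4957, -0.0966, 0.0577]
ee_rot: [-3.135, -0.005, 1.446]
wrist_force: [-0.3, 0.1, 0.3]
opening: 0.0
```

```bash
python3 -m inch '[{"xyz":[-0.7,0.07,0],"twist":0,"grip":0},{"xyz":[-1.4,0.14,0],"twist":0,"grip":0},{"xyz":[-2,0.2,0],"twist":0,"grip":0},{"xyz":[-2,0.2,0],"twist":0,"grip":0}]'
python3 -m inch '[{"xyz":[-0.2,0.02,0],"twist":0,"grip":0},{"xyz":[-0.2,0.02,0],"twist":0,"grip":0}]'
python3 -m inch '[{"xyz":[-0.2,0.02,0],"twist":0,"grip":0},{"xyz":[-0.2,0.02,0],"twist":0,"grip":0}]'
python3 -m inch '[{"xyz":[-0.2,0.02,0],"twist":0,"grip":0},{"xyz":[-0.2,0.02,0],"twist":0,"grip":0}]'
bash snap.sh 8
python3 - <<'E'
from workcell import snapshot
from h import *
s=snapshot("scene");cv2.imwrite("pics/scene8.png",cv2.resize(s["image"][150:230,180:320],None,fx=5,fy=5,interpolation=2))
E
```

```text
t: 9.95
eef_pos: [0.475, -0.0947, 0.0582]
ee_rot: [-3.135, -0.004, 1.446]
wrist_force: [0.3, 0.1, -0.1]
opening: -0.001
t: 10.15
eef_pos: [0.4729, -0.0946, 0.0584]
ee_rot: [-3.135, -0.004, 1.446]
wrist_force: [-0.8, 0.1, 0.1]
opening: 0.0
t: 10.35
eef_pos: [0.4707, -0.0944, 0.0584]
ee_rot: [-3.135, -0.004, 1.446]
wrist_force: [0.2, -0.5, -0.6]
opening: 0.001
t: 10.55
eef_pos: [0.4685, -0.0941, 0.0583]
ee_rot: [-3.135, -0.004, 1.446]
wrist_force: [0.4, 0.4, 0.2]
opening: 0.001
10.55 [ 0.4685 -0.0941  0.0583] [0.4 0.4 0.2]
bowl 215 [ 0.0054 -0.0655] 0.0027176757425860162
```

View pics/scene8.png

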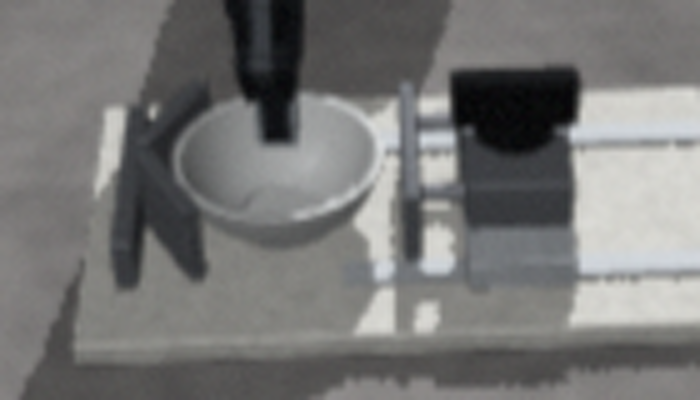

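View pics/cmpt8.png

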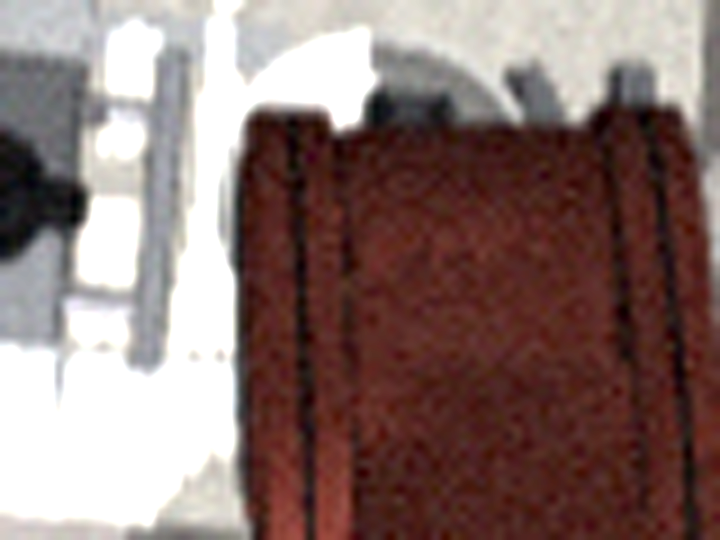

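The finger is inside the bowl near its robot-side wall and the bowl hasn't moved yet. I continue in small steps.

```bash
for i in 1 ; do python3 -m inch '[{"xyz":[-0.15,0.02,0],"twist":0,"grip":0},{"xyz":[-0.15,0.02,0],"twist":0,"grip":0}]'
python3 -m inch '[{"xyz":[-0.15,0.02,0],"twist":0,"grip":0},{"xyz":[-0.15,0.02,0],"twist":0,"grip":0}]'
python3 -m inch '[{"xyz":[-0.15,0.02,0],"twist":0,"grip":0},{"xyz":[-0.15,0.02,0],"twist":0,"grip":0}]'; done | grep -E "eef|force"
python3 - <<'E'
from workcell import snapshot
from h import *
s=snapshot("top");np.savez("pics/top9.npz",**s)
a=np.load("pics/top7.npz")["image"];b=s["image"]
z=lambda i:cv2.convertScaleAbs(cv2.resize(i[225:250,280:345],None,fx=10,fy=10,interpolation=2),alpha=2)
cv2.imwrite("pics/cmp9.png",np.vstack([z(a),z(b)]))
E
```

```text
eef_pos: [0.467, -0.0939, 0.0583]
wrist_force: [0.1, -0.2, -0.8]
eef_pos: [0.4653, -0.0937, 0.0583]
wrist_force: [-0.7, -0.4, 0.0]
eef_pos: [0.4635, -0.0935, 0.0582]
wrist_force: [1.0, -0.8, -0.1]
```

View pics/cmp9.png

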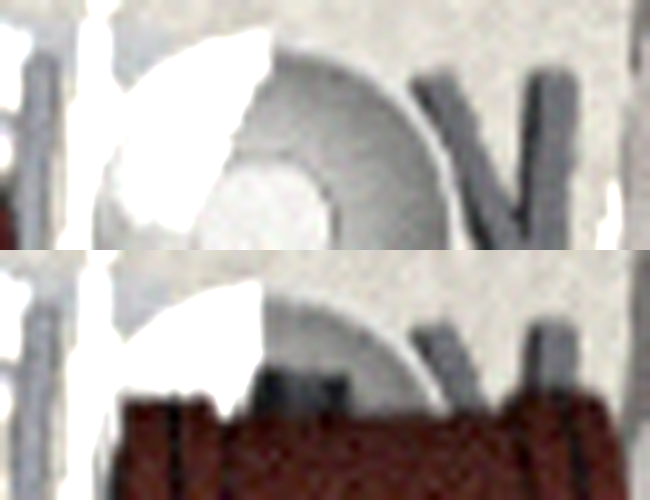

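Run:
```python
from workcell import snapshot,get_obs
from h import *
s=snapshot("scene");c=np.load("pics/scene5.npz")["image"];print(get_obs()["wrist_force"],get_obs()["eef_pos"])
z=lambda i:cv2.resize(i[155:215,190:310],None,fx=5.5,fy=5,interpolation=2)
cv2.imwrite("pics/scene9.png",np.vstack([z(c),z(s["image"])]))
```

```text
[-0.33705263  0.20885415  0.55629556] [ 0.4637468  -0.09355753  0.05829757]
```

View pics/scene9.png

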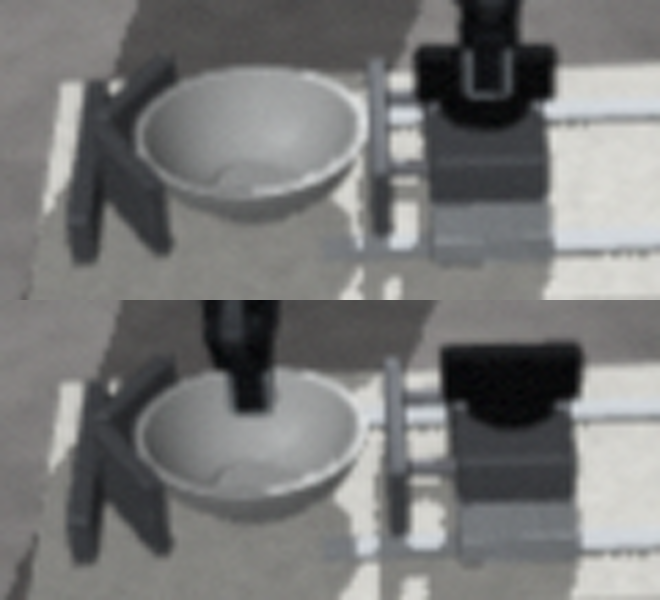

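The bowl hasn't moved compared with before, and the finger doesn't seem to touch it yet. I go on.

```bash
for i in 1 ; do python3 -m inch '[{"xyz":[-0.15,0.02,0],"twist":0,"grip":0},{"xyz":[-0.15,0.02,0],"twist":0,"grip":0}]'
python3 -m inch '[{"xyz":[-0.15,0.02,0],"twist":0,"grip":0},{"xyz":[-0.15,0.02,0],"twist":0,"grip":0}]'
python3 -m inch '[{"xyz":[-0.15,0.02,0],"twist":0,"grip":0},{"xyz":[-0.15,0.02,0],"twist":0,"grip":0},{"xyz":[-0.15,0.02,0],"twist":0,"grip":0}]'; done | grep -E "eef|force"
cat > sc.sh <<'E'
python3 - $1 <<'P'
import sys
from workcell import snapshot,get_obs
from h import *
s=snapshot("scene");c=np.load("pics/scene5.npz")["image"];print(get_obs()["wrist_force"],get_obs()["eef_pos"])
z=lambda i:cv2.resize(i[155:215,190:310],None,fx=5.5,fy=5,interpolation=2)
cv2.imwrite(f"pics/scene{sys.argv[1]}.png",np.vstack([z(c),z(s["image"])]))
P
E
bash sc.sh 10
```

```text
eef_pos: [0.4621, -0.0933, 0.0583]
wrist_force: [0.6, 0.3, -0.2]
eef_pos: [0.4606, -0.0931, 0.0583]
wrist_force: [0.8, -1.1, -0.1]
eef_pos: [0.4591, -0.0929, 0.0584]
wrist_force: [0.3, 0.1, 0.0]
[ 0.17591298 -0.05216566 -0.14586054] [ 0.4590893  -0.09292546  0.05836256]
```

View pics/scene10.png

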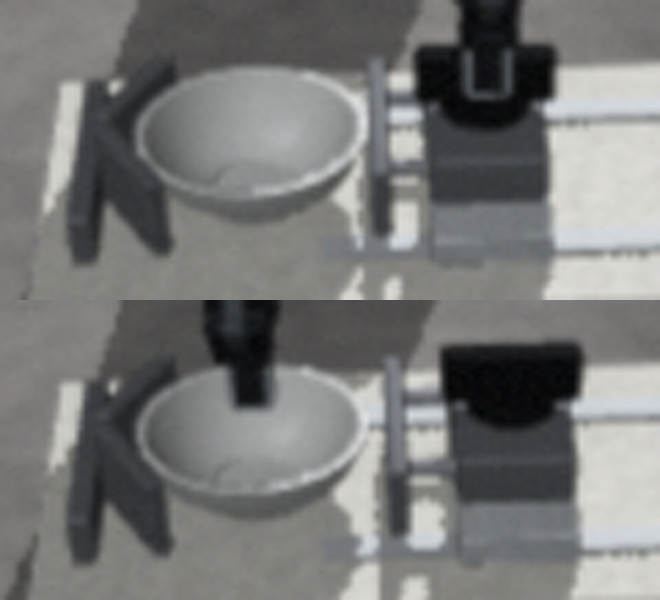

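```bash
python3 -m inch '[{"xyz":[-0.1,0.01,0],"twist":0,"grip":0},{"xyz":[-0.2,0.02,0],"twist":0,"grip":0},{"xyz":[-0.2,0.02,0],"twist":0,"grip":0}]'; bash sc.sh 11; bash snap.sh 11;python3 - <<'E'
from h import *
z=lambda i:cv2.convertScaleAbs(cv2.resize(i[225:250,280:345],None,fx=10,fy=10,interpolation=2),alpha=2)
cv2.imwrite("pics/cmp11.png",np.vstack([z(np.load("pics/top7.npz")["image"]),z(np.load("pics/top11.npz")["image"])]))
E
```

```text
t: 12.4
eef_pos: [0.457, -0.0927, 0.0584]
ee_rot: [-3.135, -0.003, 1.446]
wrist_force: [0.6, -0.3, 0.3]
opening: -0.002
[0.19659744 0.45189033 0.57401479] [ 0.45700874 -0.09275602  0.05836654]
12.45 [ 0.457  -0.0928  0.0584] [0.2 0.5 0.6]
bowl 244 [ 0.0015 -0.0657] 0.0030612158682248106
```

View pics/scene11.png

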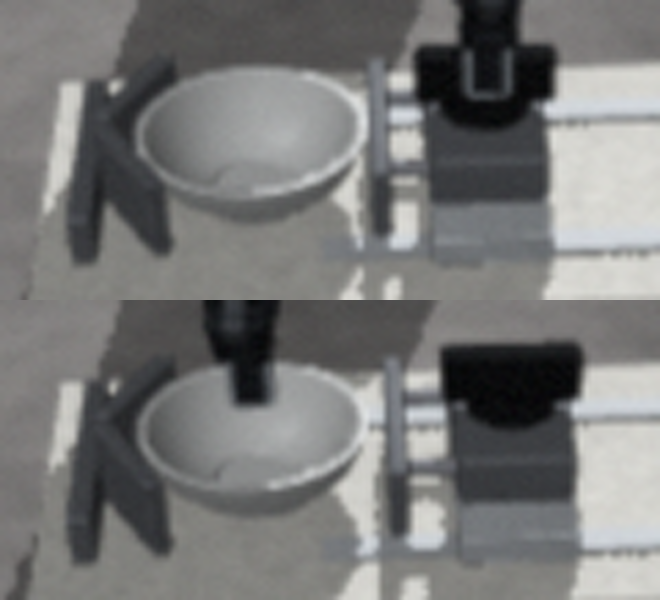

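View pics/cmp11.png

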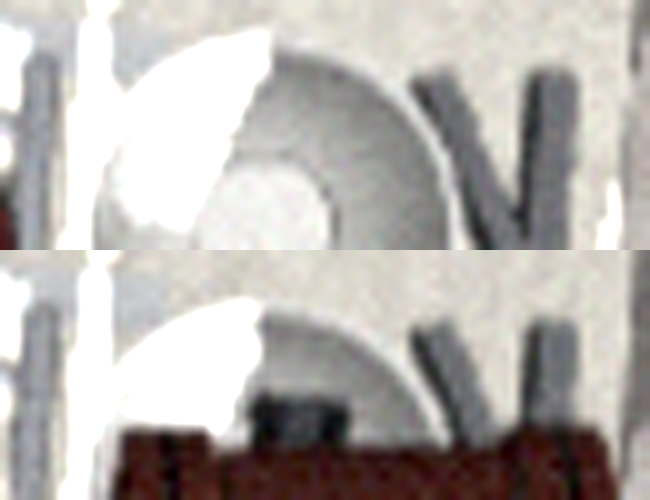

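The bowl has slid about 4 mm to -x (rim top went from row 280 to 298 in the crop) and it stays upright. About 2.5 mm remain.

```bash
python3 -m inch '[{"xyz":[-0.1,0.01,0],"twist":0,"grip":0},{"xyz":[-0.2,0.02,0],"twist":0,"grip":0},{"xyz":[-0.26,0.02,0],"twist":0,"grip":0},{"xyz":[-0.26,0.02,0],"twist":0,"grip":0}]'
python3 -m inch '[{"xyz":[0.8,-0.1,0],"twist":0,"grip":0},{"xyz":[1.5,-0.1,0],"twist":0,"grip":0},{"xyz":[1.8,-0.1,2],"twist":0,"grip":0},{"xyz":[1.8,2,6],"twist":0,"grip":0},{"xyz":[3,6,8],"twist":0,"grip":2},{"xyz":[4,10,8],"twist":0,"grip":4},{"xyz":[4.5,12,8],"twist":0,"grip":6},{"xyz":[4.5,12,8],"twist":0,"grip":6}]'
bash snap.sh 12
python3 - <<'E'
from h import *
np.set_printoptions(precision=4,suppress=True)
from workcell import snapshot
s=snapshot("wrist");np.savez("pics/wrist12.npz",**s);cv2.imwrite("pics/wrist12.png",s["image"])
C=cloud(s);m=(C[...,2]>.09)&(C[...,2]<.105);m[:,:235]=0;m[:,325:]=0;m[330:]=0
W=C[m];print(cv2.minAreaRect((W[:,:2]*1000).astype(np.float32)))
E
```

```text
t: 12.9
eef_pos: [0.4543, -0.0926, 0.0584]
ee_rot: [-3.135, -0.003, 1.446]
wrist_force: [1.1, -0.4, 0.6]
opening: 0.003
t: 13.7
eef_pos: [0.5003, 0.0314, 0.1388]
ee_rot: [-3.136, -0.005, 1.451]
wrist_force: [0.1, -0.9, -0.4]
opening: 0.681
13.7 [0.5003 0.0314 0.1388] [ 0.1 -0.9 -0.4]
bowl 465 [ 0.0002 -0.0653] 0.003766464860872773
((502.5536193847656, 26.757747650146484), (65.8448486328125, 16.022680282592773), 82.84925079345703)
```

View pics/cmpt12.png

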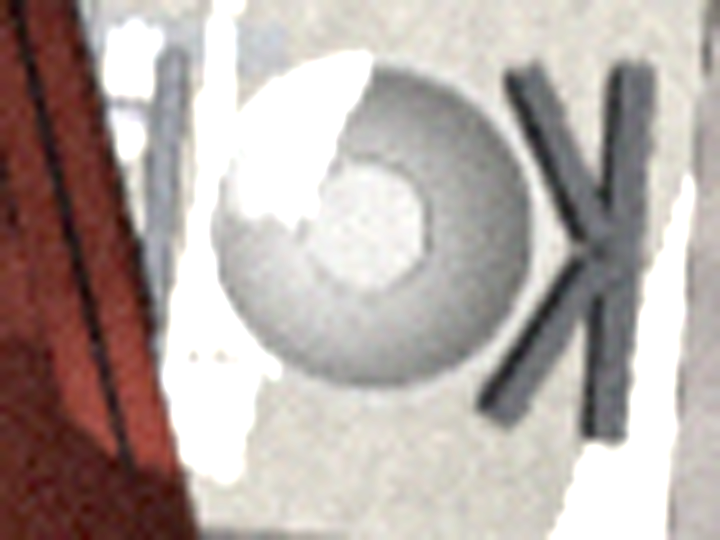

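View pics/wrist12.png

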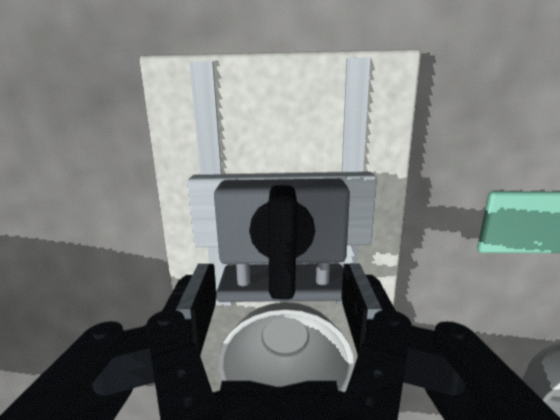

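The bowl is now centred (board x ≈ 0 mm) with a small, equal gap to both panels, upright. The wing is at (0.5026, 0.0268). I regrip it.

```bash
python3 -m inch '[{"xyz":[0.2,-0.4,0],"twist":-0.005,"grip":6},{"xyz":[0.2,-0.4,0],"twist":-0.005,"grip":6},{"xyz":[0.2,-0.4,-2],"twist":-0.005,"grip":6},{"xyz":[0.2,-0.4,-4],"twist":-0.005,"grip":6},{"xyz":[0.2,-0.4,-4.8],"twist":-0.005,"grip":6},{"xyz":[0.2,-0.4,-4.8],"twist":-0.005,"grip":6}]'
python3 -m inch '[{"xyz":[0,0,0],"twist":0,"grip":2.5},{"xyz":[0,0,0],"twist":0,"grip":1.5},{"xyz":[0,0,0],"twist":0,"grip":1},{"xyz":[0,0,0],"twist":0,"grip":1},{"xyz":[0,0,0],"twist":0,"grip":1},{"xyz":[0,0,0],"twist":0,"grip":1}]'
```

```text
t: 14.4
eef_pos: [0.5007, 0.0229, 0.0892]
ee_rot: [-3.132, -0.003, 1.441]
wrist_force: [0.6, -0.2, -0.2]
opening: 0.699
t: 15.0
eef_pos: [0.501, 0.0229, 0.0902]
ee_rot: [-3.133, -0.003, 1.441]
wrist_force: [-3.1, -0.6, 5.8]
opening: 0.175
```

```bash
python3 -m inch '[{"xyz":[0,0,0],"twist":0,"grip":3},{"xyz":[0,0,0],"twist":0,"grip":3},{"xyz":[0.05,0.4,0],"twist":0.002,"grip":3},{"xyz":[0.05,0.4,0],"twist":0.002,"grip":3},{"xyz":[0.05,0.4,0],"twist":0.002,"grip":1},{"xyz":[0.05,0.4,0],"twist":0.002,"grip":1},{"xyz":[0.05,0.4,0],"twist":0.002,"grip":1},{"xyz":[0.05,0.4,0],"twist":0.002,"grip":1}]'
```

```text
t: 15.8
eef_pos: [0.5014, 0.0271, 0.0903]
ee_rot: [-3.133, -0.003, 1.443]
wrist_force: [-1.5, 0.6, 5.1]
opening: 0.175
```

```bash
python3 -m inch '[{"xyz":[-0.04,-0.4,0],"twist":0,"grip":1},{"xyz":[-0.08,-0.8,0],"twist":0,"grip":1},{"xyz":[-0.1,-1,0],"twist":0,"grip":1},{"xyz":[-0.115,-1.15,0],"twist":0,"grip":1},{"xyz":[-0.13,-1.3,0],"twist":0,"grip":1},{"xyz":[-0.13,-1.3,0],"twist":0,"grip":1}]'
python3 -m inch '[{"xyz":[-0.01,-0.1,0],"twist":0,"grip":1},{"xyz":[-0.015,-0.15,0],"twist":0,"grip":1},{"xyz":[-0.015,-0.15,0],"twist":0,"grip":1}]'
bash snap.sh 13; bash sc.sh 13
```

```text
t: 16.4
eef_pos: [0.5001, 0.014, 0.0903]
ee_rot: [-3.133, -0.003, 1.443]
wrist_force: [-2.0, 4.4, 3.0]
opening: 0.17
t: 16.7
eef_pos: [0.4999, 0.0126, 0.0903]
ee_rot: [-3.133, -0.003, 1.443]
wrist_force: [-2.1, 4.9, 2.6]
opening: 0.169
16.7 [0.4999 0.0126 0.0903] [-2.1  4.9  2.6]
bowl 445 [ 0.0013 -0.0699] 0.00382895212531241
[-1.50433927  4.87729922  3.20977518] [0.4999303  0.01258552 0.09033056]
```

View pics/cmpt13.png

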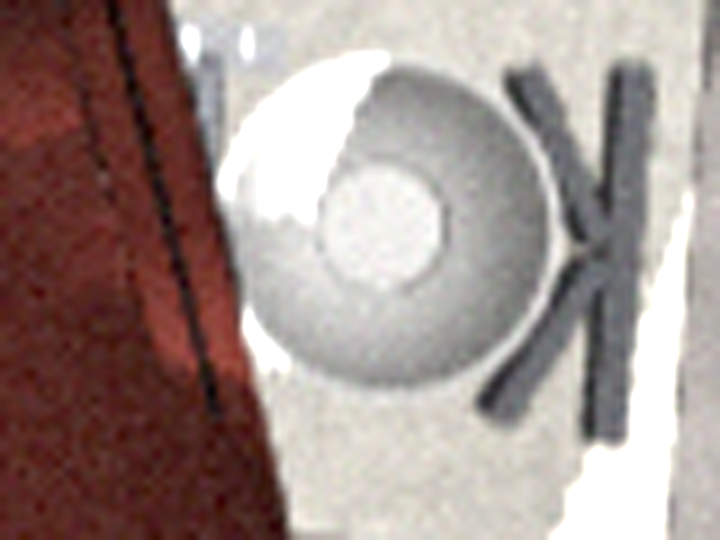

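View pics/scene13.png

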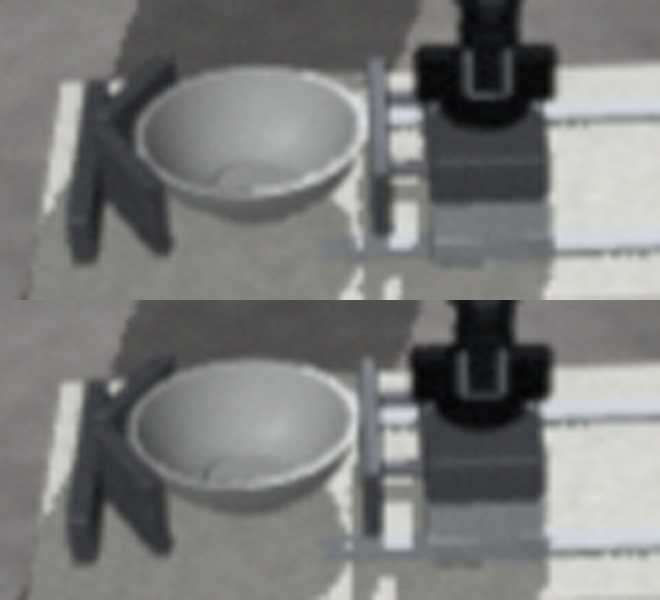

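The bowl is seated against both panels at (0, -70), with the pad about 2 mm in. I press about 2.5 mm more.

```bash
python3 -m inch '[{"xyz":[-0.015,-0.15,0],"twist":0,"grip":1},{"xyz":[-0.025,-0.25,0],"twist":0,"grip":1},{"xyz":[-0.027,-0.27,0],"twist":0,"grip":1},{"xyz":[-0.027,-0.27,0],"twist":0,"grip":1}]'
```

```text
t: 17.2
eef_pos: [0.4997, 0.0104, 0.0903]
ee_rot: [-3.133, -0.004, 1.443]
wrist_force: [-1.0, 6.4, 2.1]
opening: 0.174
```

```bash
python3 -m inch '[{"xyz":[0,-0.05,0],"twist":-0.1,"grip":1},{"xyz":[0,-0.05,0],"twist":-0.2,"grip":1},{"xyz":[0,-0.05,0],"twist":-0.3,"grip":1},{"xyz":[0,-0.05,0],"twist":-0.4,"grip":1},{"xyz":[0,-0.05,0],"twist":-0.5,"grip":1},{"xyz":[0,-0.05,0],"twist":-0.6,"grip":1},{"xyz":[0,-0.05,0],"twist":-0.6,"grip":1}]'
python3 - <<'E'
from workcell import get_obs
o=get_obs();print(o["wrist_force"],o["wrist_torque"],o["joint_positions"])
E
bash sc.sh 14
```

```text
t: 17.9
eef_pos: [0.4999, 0.0103, 0.0904]
ee_rot: [-3.133, -0.004, 0.84]
wrist_force: [-0.1, 5.4, 1.2]
opening: 0.173
[-0.10281369  5.42218253  1.1762297 ] [ 1.15181644  0.03192847 -0.06866611] [ 0.37138818  0.21526646 -0.51992174  1.97308998  0.11613451  0.98645375
 -0.93359806]
[-0.09132823  5.28788419  0.99908856] [0.49989881 0.01030378 0.09034378]
```

View pics/scene14.png

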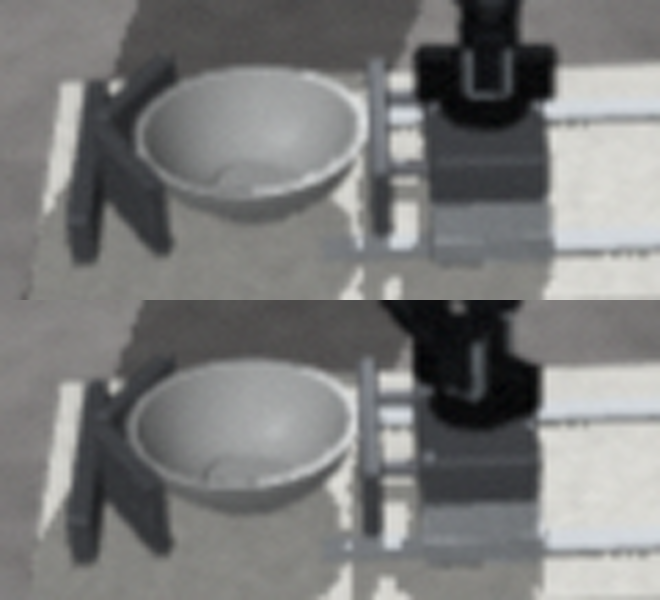

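The knob is turning, and the bowl stays seated and upright with the pad pressed in.

```bash
python3 -m inch '[{"xyz":[0,0,0],"twist":-0.1,"grip":1},{"xyz":[0,0,0],"twist":-0.2,"grip":1},{"xyz":[0,0,0],"twist":-0.3,"grip":1},{"xyz":[0,0,0],"twist":-0.4,"grip":1},{"xyz":[0,0,0],"twist":-0.5,"grip":1},{"xyz":[0,0,0],"twist":-0.6,"grip":1},{"xyz":[0,0,0],"twist":-0.68,"grip":1},{"xyz":[0,0,0],"twist":-0.68,"grip":1}]'
python3 -c "
from workcell import get_obs
o=get_obs();print(o['wrist_force'],o['wrist_torque'])"
python3 -m inch '[{"xyz":[0,0,0],"twist":-0.05,"grip":1},{"xyz":[0,0,0],"twist":-0.1,"grip":1},{"xyz":[0,0,0],"twist":-0.1,"grip":1}]'
python3 -c "
from workcell import get_obs
o=get_obs();print(o['wrist_force'],o['wrist_torque'])"
```

```text
t: 18.75
eef_pos: [0.5, 0.0101, 0.0904]
ee_rot: [-3.133, -0.004, 0.162]
wrist_force: [-0.5, 3.2, 1.2]
opening: 0.174
[-0.4608221   3.22512616  1.23651604] [ 0.62199935  0.08095946 -0.02017537]
t: 19.05
eef_pos: [0.5, 0.01, 0.0904]
ee_rot: [-3.133, -0.004, 0.063]
wrist_force: [-1.6, 3.6, 1.8]
opening: 0.173
[-1.64726384  3.57412335  1.76106112] [0.73627461 0.23020229 0.05225898]
```

```bash
python3 -m inch '[{"xyz":[0,0,0],"twist":-0.05,"grip":1},{"xyz":[0,0,0],"twist":-0.08,"grip":1},{"xyz":[0,0,0],"twist":-0.08,"grip":1}]'
python3 -c "
from workcell import get_obs
o=get_obs();print(o['wrist_force'],o['wrist_torque'])"
```

```text
t: 19.35
eef_pos: [0.5, 0.01, 0.0904]
ee_rot: [-3.134, -0.005, -0.013]
wrist_force: [-0.4, 3.2, 2.3]
opening: 0.171
[-0.41401281  3.17727184  2.34610268] [0.50204177 0.16891406 1.67884921]
```

Torque has risen to 1.7 N m, so the knob is at its stop. I release, lift and check.

```bash
python3 -m inch '[{"xyz":[0,0,0],"twist":0,"grip":3},{"xyz":[0,0,0],"twist":0,"grip":5},{"xyz":[0,0,0],"twist":0,"grip":5},{"xyz":[0,0,2],"twist":0,"grip":5},{"xyz":[0,0,5],"twist":0,"grip":5},{"xyz":[0,3,9],"twist":0,"grip":5},{"xyz":[0,7,12],"twist":0,"grip":5},{"xyz":[0,7,12],"twist":0,"grip":5}]'
python3 -m inch '[{"xyz":[0,4,2],"twist":0,"grip":5},{"xyz":[0,8,4],"twist":0,"grip":5},{"xyz":[0,12,5],"twist":0,"grip":5},{"xyz":[0,16,5],"twist":0,"grip":5},{"xyz":[0,16,5],"twist":0,"grip":5}]'
bash snap.sh 15; bash sc.sh 15
python3 - <<'E'
from h import *
np.set_printoptions(precision=4,suppress=True)
s=dict(np.load("pics/top15.npz"));cv2.imwrite("pics/c15.png",cv2.convertScaleAbs(cv2.resize(s["image"][195:300,210:360],None,fx=5,fy=5,interpolation=2),alpha=1.6))
C=cloud(s);m=(C[...,2]>.085)&(C[...,2]<.11)&(abs(C[...,0]-.5)<.05)&(abs(C[...,1]-.01)<.05)
W=C[m];print(len(W),cv2.minAreaRect((W[:,:2]*1000).astype(np.float32)))
E
```

```text
t: 20.15
eef_pos: [0.5019, 0.0858, 0.2152]
ee_rot: [-3.131, -0.012, -0.008]
wrist_force: [0.3, 1.2, -0.0]
opening: 0.588
t: 20.65
eef_pos: [0.5006, 0.2515, 0.2653]
ee_rot: [-3.128, -0.012, -0.001]
wrist_force: [-0.5, 0.8, -0.3]
opening: 0.59
20.65 [0.5006 0.2515 0.2653] [-0.5  0.8 -0.3]
bowl 587 [ 0.0005 -0.0675] 0.004757236256356212
[-0.43951918 -1.03949883  0.15177047] [0.50180746 0.24607936 0.26457864]
141 ((500.8360595703125, 10.178435325622559), (63.19379425048828, 16.008869171142578), 4.466294765472412)
```

View pics/c15.png

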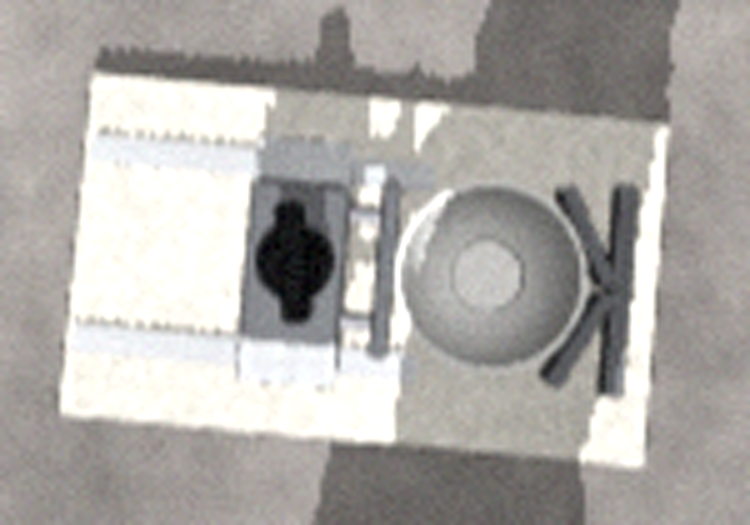

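View pics/scene15.png

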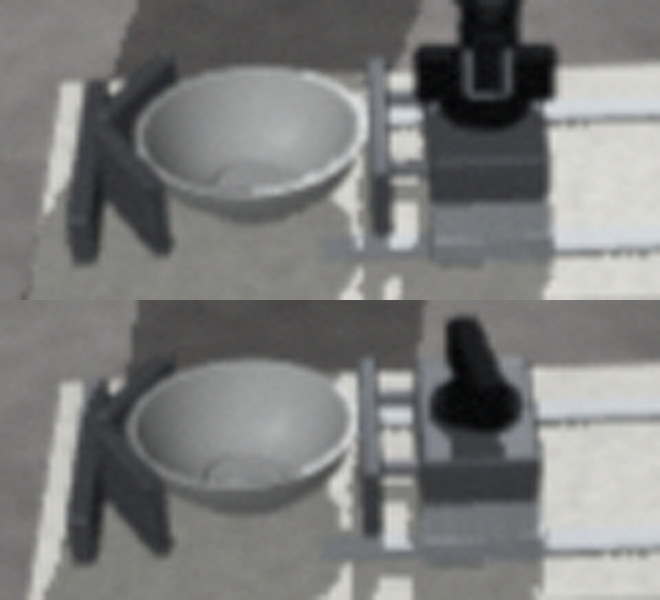

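```bash
python3 -m inch '[{"xyz":[-1,-5,0],"twist":0,"grip":5},{"xyz":[-2,-10,0],"twist":0,"grip":5},{"xyz":[-4,-13,0],"twist":0,"grip":5},{"xyz":[-6,-13,0],"twist":0,"grip":5},{"xyz":[-6,-13,0],"twist":0,"grip":5},{"xyz":[-6,-13,0],"twist":0,"grip":5}]'
python3 - <<'E'
from h import *
from workcell import snapshot
s=snapshot("wrist");cv2.imwrite("pics/wrist16.png",s["image"])
C=cloud(s);m=(C[...,2]>.09)&(C[...,2]<.105)&(abs(C[...,0]-.5)<.045)&(abs(C[...,1]-.01)<.045)
W=C[m];print(len(W),cv2.minAreaRect((W[:,:2]*1000).astype(np.float32)) if len(W) else 0)
E
```

```text
t: 21.35
eef_pos: [0.4421, 0.1148, 0.2647]
ee_rot: [-3.132, -0.013, -0.008]
wrist_force: [0.5, 0.5, -0.6]
opening: 0.585
1508 ((501.0851135253906, 9.784852027893066), (65.86705780029297, 16.677162170410156), 3.939445734024048)
```

View pics/wrist16.png

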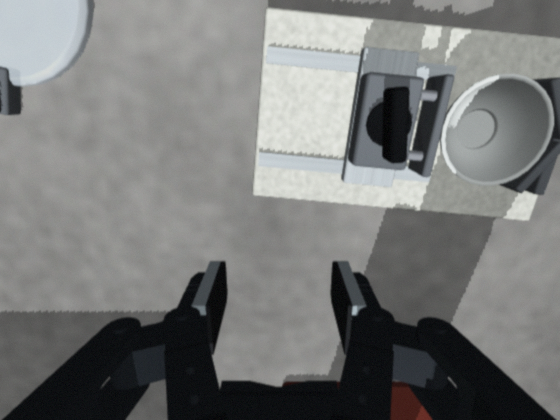

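The wrist view shows the wing across the slide at 3.9° in world, i.e. about 1.40 rad, on its stop. The pad is against the upright bowl (around (440,130)) and the gripper is clear of everything.

```bash
python3 -c "
from workcell import sign_off
print(sign_off())"
```

```text
the job is handed in; nothing more can be done
None
```

The bowl is lightly held against both panels of the V stop, the jaw is locked, and I handed the job in at about 21.4 s of the 42 s.

- **First push:** the bowl caught on one panel of the stop, about 7 mm off the centreline. The spring push was then about 5–6 N, with the wrist reading 9 N.
- **Fix:** I backed the jaw off and nudged the bowl across from the inside with the closed fingers. Wrist readings stayed around 1 N.
- **Second push:** I regripped the wing twice, as the first grip sat 4 mm off-centre. I then slid the jaw in until the bowl sat against both panels, and turned the knob clockwise until the torque rose to 1.7 N m.

**Last checks:**
- **Knob:** the wrist view gave about 1.40 rad; the coarser top view gave about 1.39.
- **Pad:** pushed in about 4 mm, worked out from the jaw position. That is roughly 3.3 N on the bowl, which agrees with the wrist force before locking.
- **Bowl:** upright and against both panels. The top-view fit put it at board (0.5, -67.5) mm, against (1, -70) mm just before locking. I put the 2.5 mm down to changed lighting and more visible points, since the scene view showed no movement.
- **Other things:** the gripper ended clear of everything, and I never moved it near the other items.

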